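# Change the snap-in filter cover of a bench dust extractor

### The arm

A 7-joint arm with a two-finger parallel gripper is mounted at the origin on the work surface. World frame = base frame: x ahead of the robot, y to its left, z up, the work surface at z = 0. Lengths are in m, angles in rad, forces in N, time in s.
With the tool pointing down it reaches from about 0.4 to 0.85 m from the base axis. Payload 10.4 kg.
Tool frame: the origin (TCP) lies at the very end of the fingers, on their centre line; the grasp point (between the pads) lies 19 mm behind it; z points along the fingers, y is the line along which they close (so a half turn about z gives the same grasp; the last joint's range is limited). The gripper opens to 87 mm and grips with 3 to 60 N. Pads are 19 mm wide; open, the fingers measure 117 mm over their backs; the gripper's body (75 mm by 190 mm) begins 51 mm behind the grasp point.
Start: joints at [-1.362, 0.332, -0.065, 1.46, 0.022, 1.35, -0.088], TCP at [0.144, 0.608, 0.223] pointing down, gripper open.
Joint ranges: [-2.6, 2.6], [-0.5, 2.12], [-1.47, 1.34], [0.16, 2.42], [-1.27, 4.41], [0.06, 2.06], [-2.6, 2.6]. Speed limits (rad/s): [2.22, 2.22, 2.79, 2.79, 3.14, 3.14, 3.14].

### API

Orientations are given as a unit quaternion [x, y, z, w].
In Python, from bench import * gives the robot as it stands.
- The arm moves only by the tool step_arm, never from a script. Its arguments are lists of equal length, an entry for each row: "delta_pos": the shift along the world's x, y, z in units of 25 mm (1.0 is 25 mm), a list of three; "turn": the turn about the world's z in units of 0.12 rad (1.0 is 0.12 rad). In form: {"delta_pos": [[tx, ty, tz], ...], "turn": [turn, ...]}. A call has 1 to 12 rows; each row shifts and turns the commanded pose from where the row before left it; what a row does not reach is not made up. A row lasts 1/10 s, in which the tool goes at most 50 mm and 8.59 degrees, less where a joint would pass 70% of its speed; a pose out of reach is approached as far as the arm can. A call with a number of a shift or a turn outside -1 to 1 is refused whole. A call with a gripper value outside its range is refused whole. "grip" is the closure, from 0 (fully open) to 1 (shut), set as the call begins (left out, the last holds). The fingers move at their own pace and stop on an object; "newtons" is the grip in N (left out, the last holds). Time passes only in rows, so rows that do not move let the fingers close. It gives the time, the measured TCP pose, the force, the opening and the grip force at its end, in the units of the state.
- read_state(): the state, without advancing time (a new reading comes with each control period).
- camera(name): name is "scene" or "top"; returns a dict with "image" (480x640x3 uint8, red, green, blue), "z_map" (480x640 float32, m along the optical axis (not along the pixel's ray), 0 where there is no reading), "mtx" (3x3 intrinsics, pixels), "dist" ([k1, k2, p1, p2, k3] as OpenCV has them; the pictures are not rectified), "view" (4x4, takes a point from world to camera coordinates). Camera axes: x right, y up, looking along -z (the intrinsics and any distortion apply to the point x, -y, -z); pixel columns grow to the right and rows downward; lengths in m; the calibration is good to about 2 mm. A picture is of the moment at which its call begins.
- close_job(): hands the job in; it is judged then, once.
The state is a dict: "time": time; "joint_positions": joint angles; "joint_vel": joint speeds; "joint_torque": joint torques, N m; "ee_pos": TCP position; "eef_rot": TCP orientation; "ft_force": force on the tool from outside, world axes, zero at the start; "torque": the same for the moment, N m; "width": finger opening in m; "grip_force": force on a finger pad.
Only numpy, scipy, OpenCV 4.12 (cv2) and the standard library are available. Lean on these libraries where they do the work, as an engineer would, in place of code of your own. Each camera call takes 0.05 s, during which the arm holds its last target. There are 200 camera calls.

### The job

Change the filter on the blue bench dust extractor: squeeze the two orange side tabs of the clogged brown filter cover together, lift it straight off and put it in the red tray. Then fit the clean white filter cover in its place, pressed fully home so that both catches have snapped under their ledges and it stays flush. The tabs and catches are thin plastic, so squeeze and press no harder than the job needs, never wrench a cover that has not let go, and leave the other things on the bench alone.

Things in the scene. Friction and masses are not known exactly. Their poses are not given: they have to be found in the camera images.
- extractor: Blue bench dust extractor, fixed, 230 (x) x 190 (y) x 140 mm high; origin under its centre, x to its back, z up. The filter bay is in the flat top, 30 mm in front of the middle. Behind the bay a black cap (from 60 mm behind the bay's centre) stands 16 mm and a handle (130 mm behind it) 44 mm above the top. Over 40 N between a cover and it breaks a catch.
- bay (a point): Centre of the filter bay's mouth, level with the extractor's flat top, same axes. Mouth 75 (x) x 57 (y), 30 mm deep; the 4 mm thick ledges for the hooks are its long edges (+y, -y). A black sprung foam seal at the short edges pushes the cover up: 10 N when latched, 12 N at the hard stop, nothing from 5 mm above latched. A freed cover so rises about 4 mm by itself.
- old_cover: Clogged filter cover, latched in the bay at the start: grey, brown pleats, orange side tabs, 0.12 to 0.18 kg. Origin: centre of the flange's underside, z up, x along its 92 mm length. Flange 92 x 52, z 0 to 4 mm; crown 80 x 42, flat top at z = 29; filter block 72 x 40 down to z = -22, shoulder 72 x 54 down to z = -9, rounded below. Latched, its origin is 1.2 mm above bay.
- fresh_cover: Clean cover: same part, white pleats, 0.11 to 0.17 kg, standing on the bench on its filter block (origin 22 mm up). Fits either way round, 1.5 mm play. Latched, its origin is 1.2 mm above bay, at the hard stop level with it. It latches if the tabs are free at the stop: push 15 to 25 N on mid crown, tabs let go, and it snaps in. Over 40 N between cover and extractor breaks it.
- tray: Red open tray, fixed to the bench, 180 (x) x 160 (y) x 30 mm high, walls and floor 4 to 5 mm; origin at the centre of its underside.
- glue: White glue bottle, 52 mm across and 150 mm tall, origin at the centre of its underside. Bystander.
- tape: Roll of masking tape lying flat, 90 mm across, 24 mm high, origin at the centre of its underside. Bystander.
- sander: Green palm sander standing on its pad, 124 mm across, 134 mm tall, origin at the centre of its underside. Bystander.
- old_cover_tab_l: Orange sprung tab on the +y side of the clogged cover. Origin: the cover's origin at rest, moving towards -y when pressed. Thumb pad 26 mm wide (x), z 3 to 27 mm, outer face 30 mm from the cover's middle (60 to 61 mm over both). Slides in 4.5 mm: spring 3 N at rest, 9 N at 3 mm, 12 N at the stop. Its hook clears the ledge from 3 mm in. 15 to 25 N is right, over 60 N breaks it.
- old_cover_tab_r: Orange sprung tab on the -y side of the clogged cover. Origin: the cover's origin at rest, moving towards +y when pressed. Thumb pad 26 mm wide (x), z 3 to 27 mm, outer face 30 mm from the cover's middle (60 to 61 mm over both). Slides in 4.5 mm: spring 3 N at rest, 9 N at 3 mm, 12 N at the stop. Its hook clears the ledge from 3 mm in. 15 to 25 N is right, over 60 N breaks it.
- fresh_cover_tab_l: Orange sprung tab on the +y side of the clean cover. Origin: the cover's origin at rest, moving towards -y when pressed. Thumb pad 26 mm wide (x), z 3 to 27 mm, outer face 30 mm from the cover's middle (60 to 61 mm over both). Slides in 4.5 mm: spring 3 N at rest, 9 N at 3 mm, 12 N at the stop. Its hook clears the ledge from 3 mm in. 15 to 25 N is right, over 60 N breaks it.
- fresh_cover_tab_r: Orange sprung tab on the -y side of the clean cover. Origin: the cover's origin at rest, moving towards +y when pressed. Thumb pad 26 mm wide (x), z 3 to 27 mm, outer face 30 mm from the cover's middle (60 to 61 mm over both). Slides in 4.5 mm: spring 3 N at rest, 9 N at 3 mm, 12 N at the stop. Its hook clears the ledge from 3 mm in. 15 to 25 N is right, over 60 N breaks it.
Not all that is in view belongs to the job. What is shaped like the fresh_cover but pink or yellow is not meant.

How it is judged:
By the outcome, as a careful person would: the job done as asked, in the order asked, and still so for the second after the job is handed in, with the robot touching nothing.
It also fails if it takes over 69 s, if anything falls off the work surface, if the arm or the gripper's body presses on something with over 40 N, if the wrist force passes 120 N, or if a joint passes its speed limit or range.

## Working session

There is one attempt and no reset: what is moved stays moved. The work goes in short steps, Python scripts to look and compute and a tool call to move; the robot and the scene stay as the last step left them, time stands still between calls to the robot, and variables do not carry over. Pictures are saved under pics/ and viewed, at most 10 in all, crops included, and the job is handed in when it is done.

Besides the shell and the picture viewer there is one more tool, called after "Request:" as name([rows], argument=value, ...), one row to a line, values as JSON. step_arm: Moves the arm, as the interface text tells. Shifts and turns lie within -1 to 1; 1 stands for 25 mm of shift or 0.12 rad of turn. Its arguments: {"type":"object","properties":{"delta_pos":{"type":"array"},"turn":{"type":"array"},"grip":{"type":"number"},"newtons":{"type":"number"}},"required":["delta_pos","turn"]}

```bash
mkdir -p pics; cat > h.py <<'E'
from bench import *
import numpy as np, cv2
def snap(n):
    c=camera(n); return c
def world(c):
    h,w=c["z_map"].shape
    u,v=np.meshgrid(np.arange(w),np.arange(h))
    p=cv2.undistortPoints(np.stack([u,v],-1).reshape(-1,1,2).astype(float),np.array(c["mtx"]),np.array(c["dist"])).reshape(h,w,2)
    z=c["z_map"].astype(float)
    P=np.stack([p[...,0]*z,-p[...,1]*z,-z,np.ones_like(z)],-1)
    W=P@np.linalg.inv(np.array(c["view"])).T
    W[z==0]=np.nan
    return W[...,:3]
E
python3 - <<'E'
from h import *
for n in("top","scene"):
    c=camera(n); cv2.imwrite(f"pics/{n}0.png",c["image"][...,::-1]); np.savez(f"{n}0.npz",img=c["image"],W=world(c))
print(read_state())
E
```

```text
{'time': 0.1, 'joint_positions': array([-1.36158826,  0.33282641, -0.06472015,  1.46084621,  0.02160766,
        1.34989029, -0.08848144]), 'joint_vel': array([-1.80608772e-05, -1.39673471e-03,  4.76007026e-04, -1.98286688e-03,
       -1.47138506e-03, -3.09301078e-04, -1.81383723e-03]), 'joint_torque': array([ 1.04499675e-03, -6.24541283e+01,  2.41546507e-02, -3.90708983e+01,
       -6.14136388e-02,  3.67200002e-02,  9.15445162e-05]), 'ee_pos': array([0.1435016 , 0.60795353, 0.22182778]), 'eef_rot': array([ 1.15615736e-01,  9.93293811e-01, -6.35592200e-04, -4.51504135e-05]), 'ft_force': array([-1.13965394,  0.8377204 ,  0.26084331]), 'torque': array([ 0.02310597, -0.04227718,  0.00355659]), 'grip_force': 0.0, 'width': 0.08690594632507657}
```

View pics/top0.png

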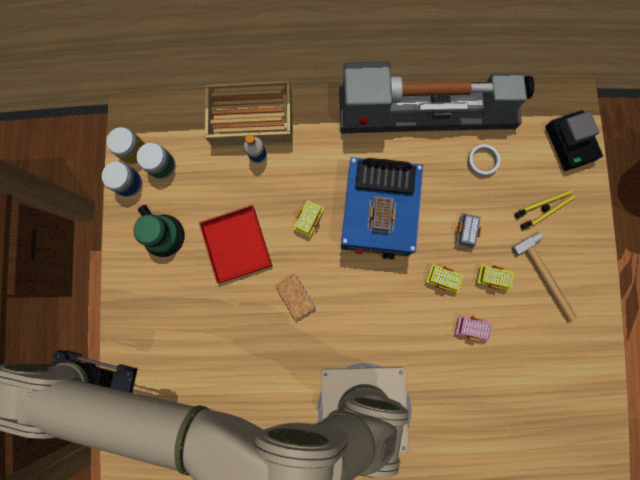

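View pics/scene0.png

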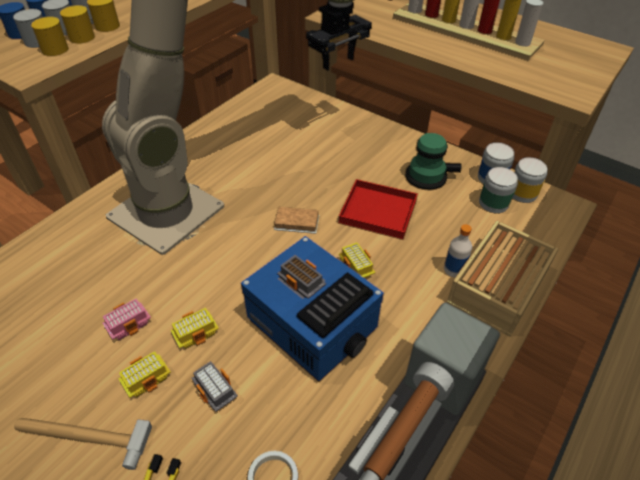

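Top view: the old cover is in the blue extractor at (382,215), the tray at (236,245), the sander at (160,235), the glue at (254,149) and the tape at (484,160). Cover-shaped things: white/grey (469,231), yellow (309,218), (445,279) and (495,277), pink (474,329). The white-pleated one at (469,231) fits the description of fresh_cover, so I'll confirm it in an enlarged crop and measure.

```bash
python3 - <<'E'
from h import *
d=np.load("top0.npz"); img=d["img"];W=d["W"]
a=cv2.resize(img[190:260,430:510],(640,560),interpolation=cv2.INTER_CUBIC)
cv2.imwrite("pics/crop_fresh.png",a[...,::-1])
hsv=cv2.cvtColor(img,cv2.COLOR_RGB2HSV)
def rect(m,name):
    p=W[m][:,:2].astype(np.float32)
    (c,s,ang)=cv2.minAreaRect(p*1000); print(name,len(p),np.round(c,1),np.round(s,1),round(ang,1),"zmed",np.round(np.median(W[m][:,2]),4), "mean",np.round(p.mean(0)*1000,1))
def win(u0,u1,v0,v1):
    m=np.zeros(img.shape[:2],bool); m[v0:v1,u0:u1]=1; return m
z=W[...,2]
rect(win(335,430,150,270)&(abs(z-.14)<.004)&(hsv[...,0]>100)&(hsv[...,0]<125)&(hsv[...,1]>120),"extr top")
rect(win(360,405,190,240)&(z>.162)&(z<.18),"old crown")
rect(win(360,405,190,240)&(z>.148)&(z<.18),"old all")
rect(win(445,495,205,258)&(z>.043)&(z<.06),"fresh crown")
rect(win(445,495,205,258)&(z>.018)&(z<.06),"fresh all")
rect(win(190,280,195,290)&(hsv[...,1]>150)&((hsv[...,0]<8)|(hsv[...,0]>172))&(z>.022),"tray rim")
for n,w in dict(old=win(360,405,190,240),fresh=win(445,495,205,258)).items():
    m=w&(hsv[...,0]>5)&(hsv[...,0]<18)&(hsv[...,1]>190)&(z>(.145 if n=='old' else .025))
    k,l,st,ce=cv2.connectedComponentsWithStats(m.astype(np.uint8))
    for i in range(1,k):
        if st[i,4]>5: print(n,"tab",st[i,4],ce[i].round(),W[l==i].mean(0).round(4))
E
```

```text
extr top 3223 [545.8 -59.2] [187.8 228.5] 82.0 zmed 0.1404 mean [514.9 -54. ]
old crown 580 [517.3 -56.1] [60.  82.1] 83.3 zmed 0.1693 mean [516.7 -56. ]
old all 692 [525.8 -61.7] [ 99.1 107.5] 86.0 zmed 0.1687 mean [519.9 -57.9]
fresh crown 494 [ 485.6 -308.1] [60.1 79.7] 77.8 zmed 0.0505 mean [ 486.6 -307.1]
fresh all 662 [ 486.3 -307.8] [61.4 91. ] 76.5 zmed 0.0492 mean [ 483.4 -303.7]
tray rim 335 [469.1 344.7] [180.  160.2] 16.6 zmed 0.0289 mean [463.1 337.9]
fresh tab 15 [459. 228.] [ 0.4911 -0.2793  0.0422]
fresh tab 9 [479. 231.] [ 0.4788 -0.3334  0.0485]
```

View pics/crop_fresh.png

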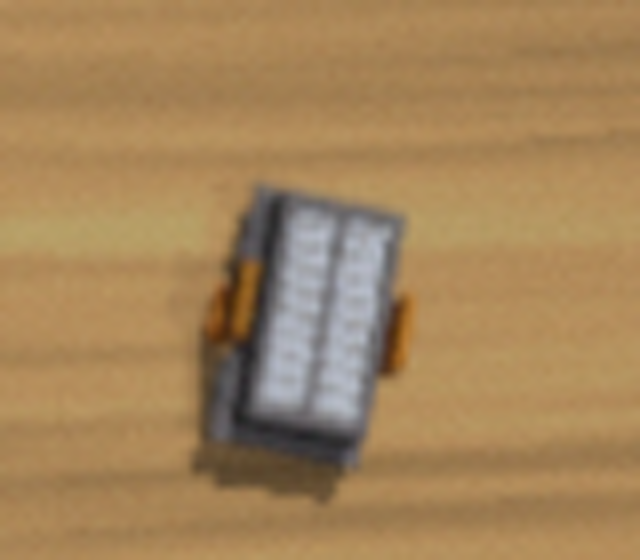

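The crop shows grey housing, white pleats and orange tabs on both sides, so this is fresh_cover. It sits at about (486,-308) mm, yaw about -13°. The bay is at about (517,-55.5), yaw about -8°. I'll move over the old cover.

Request:
step_arm([
  [0.9,-0.75,0.32],
  [0.9,-0.75,0.32],
  [0.9,-0.75,0.32],
  [0.9,-0.75,0.32],
  [0.9,-0.75,0.32],
  [0.9,-0.75,0.32],
  [0.9,-0.75,0.32],
  [0.9,-0.75,0.32],
  [0.9,-0.75,0.32],
  [0.9,-0.75,0.32],
], turn=[0,0,0,0,0,0,0,0,0,0], grip=0, newtons=20)

```text
time: 1.1
ee_pos: [0.3693, 0.4198, 0.3026]
eef_rot: [0.116, 0.993, -0.0, -0.0]
ft_force: [0.9, 0.1, -0.4]
width: 0.0867
grip_force: 0.0
```

Request:
step_arm([
  [0.3,-0.95,0],
  [0.3,-0.95,0],
  [0.3,-0.95,0],
  [0.3,-0.95,0],
  [0.3,-0.95,0],
  [0.3,-0.95,0],
  [0.3,-0.95,0],
  [0.3,-0.95,0],
  [0.3,-0.95,0],
  [0.3,-0.95,0],
], turn=[0.077,0.077,0.077,0.077,0.077,0.077,0.077,0.077,0.077,0.077])

```text
time: 2.1
ee_pos: [0.4436, 0.1822, 0.3023]
eef_rot: [0.069, 0.998, -0.0, -0.0]
ft_force: [1.7, 0.1, -0.5]
width: 0.0865
grip_force: 0.0
```

Request:
step_arm([
  [0.3,-0.95,0],
  [0.3,-0.95,0],
  [0.3,-0.95,0],
  [0.3,-0.95,0],
  [0.3,-0.95,0],
  [0.3,-0.95,0],
  [0.3,-0.95,0],
  [0.3,-0.95,0],
  [0.3,-0.95,0],
  [0.3,-0.95,0],
  [0,0,0],
  [0,0,0],
], turn=[0,0,0,0,0,0,0,0,0,0,0,0])

```text
time: 3.3
ee_pos: [0.5184, -0.0543, 0.3022]
eef_rot: [0.07, 0.998, 0.0, -0.0]
ft_force: [-0.4, 0.6, 0.2]
width: 0.087
grip_force: 0.0
```

```bash
python3 - <<'E'
from h import *
d=np.load("scene0.npz"); img=d["img"];W=d["W"];z=W[...,2]
hsv=cv2.cvtColor(img,cv2.COLOR_RGB2HSV)
def rect(m,name):
    p=W[m][:,:2].astype(np.float32)*1000
    c,s,a=cv2.minAreaRect(p); print(name,len(p),np.round(c,1),np.round(s,1),round(a,1),np.round(np.nanmedian(z[m]),4))
near=lambda x,y,r:(np.hypot(W[...,0]-x,W[...,1]-y)<r)
rect(near(.517,-.055,.055)&(z>.166)&(z<.175),"old crown")
rect(near(.486,-.308,.06)&(z>.046)&(z<.057),"fresh crown")
rect(near(.546,-.059,.16)&(abs(z-.14)<.002)&(hsv[...,0]>95)&(hsv[...,0]<130)&(hsv[...,1]>100),"extr top")
for n,x,y,zz in(("old",.517,-.055,.146),("fresh",.486,-.308,.027)):
    m=near(x,y,.06)&(hsv[...,0]>3)&(hsv[...,0]<18)&(hsv[...,1]>170)&(z>zz)
    k,l,st,ce=cv2.connectedComponentsWithStats(m.astype(np.uint8))
    for i in range(1,k):
        if st[i,4]>8: print(n,"tab",st[i,4],ce[i].round(),W[l==i].mean(0).round(4))
E
```

```text
old crown 625 [517.2 -55.8] [62.8 82.4] 80.5 0.1685
fresh crown 827 [ 485.  -307.2] [60.9 83.8] 74.9 0.0498
extr top 3048 [547.3 -59.9] [190.8 230.2] 81.8 0.1395
old tab 16 [310. 264.] [ 0.5204 -0.0283  0.1658]
old tab 89 [291. 281.] [ 0.5134 -0.0833  0.1594]
fresh tab 44 [225. 375.] [ 0.4945 -0.2812  0.0436]
fresh tab 49 [201. 392.] [ 0.4819 -0.3359  0.0437]
```

Request:
step_arm([
  [-0.05,-0.06,-1],
  [0,0,-1],
  [0,0,-1],
  [0,0,-1],
  [0,0,-0.8],
  [0,0,-0.6],
  [0,0,-0.4],
  [0,0,-0.3],
  [0,0,0],
  [0,0,0],
], turn=[0,0,0,0,0,0,0,0,0,0])

```text
time: 4.3
ee_pos: [0.5176, -0.0555, 0.1506]
eef_rot: [0.07, 0.998, 0.0, 0.0]
ft_force: [-0.6, 0.8, -0.3]
width: 0.0872
grip_force: 0.0
```

```bash
python3 - <<'E'
from h import *
for n in("top","scene"):
    c=camera(n); im=c["image"]
    a=im[170:260,330:440] if n=="top" else im[210:330,230:390]
    cv2.imwrite(f"pics/g_{n}.png",a[...,::-1])
a=cv2.imread("pics/g_top.png");b=cv2.imread("pics/g_scene.png")
cv2.imwrite("pics/g.png",np.hstack([cv2.resize(a,(395,400)),cv2.resize(b,(400,400))]))
E
```

```text
(no output)
```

View pics/g.png

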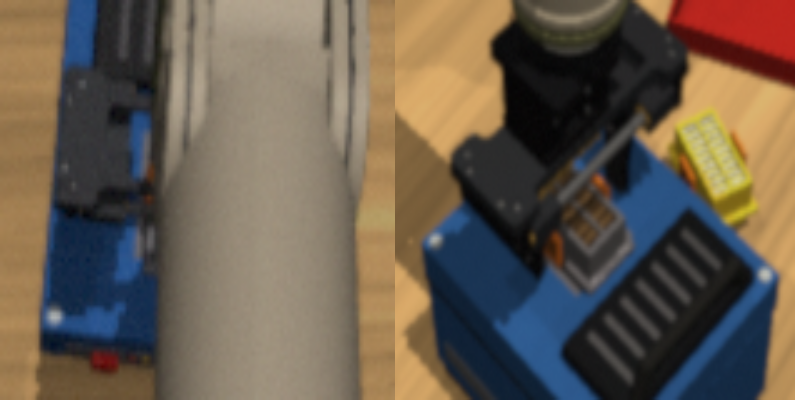

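The fingers straddle both orange tabs (right half, (560,245) and (600,185)). I'll lower 2 mm and squeeze.

Request:
step_arm([
  [0,0,-0.1],
  [0,0,0],
  [0,0,0],
  [0,0,0],
  [0,0,0],
  [0,0,0],
  [0,0,0],
  [0,0,0],
  [0,0,0],
  [0,0,0],
], turn=[0,0,0,0,0,0,0,0,0,0], grip=1, newtons=20)

```text
time: 5.4
ee_pos: [0.5176, -0.0551, 0.1483]
eef_rot: [0.069, 0.998, 0.0, 0.0]
ft_force: [-2.7, 3.9, 7.2]
width: 0.0507
grip_force: 20.0
```

Both tabs are at their stops (50.7 mm) and the seal is pushing up. I'll lift gently.

Request:
step_arm([
  [0,0,0.08],
  [0,0,0.08],
  [0,0,0.08],
  [0,0,0.08],
  [0,0,0.1],
  [0,0,0.1],
], turn=[0,0,0,0,0,0])

```text
time: 6.0
ee_pos: [0.5172, -0.0559, 0.1606]
eef_rot: [0.07, 0.998, -0.0, -0.0]
ft_force: [-0.5, -0.7, -1.8]
width: 0.0503
grip_force: 20.0
```

Request:
step_arm([
  [0,0,0.4],
  [0,0,0.6],
  [0,0,0.8],
  [0,0,0.8],
  [0,0,0.8],
  [0,0,0.8],
  [0,0,0.6],
  [0,0,0.4],
  [0,0.3,0],
  [-0.1,0.5,0],
  [-0.1,0.7,0],
  [-0.1,0.8,0],
], turn=[0,0,0,0,0,0,0,0,0,0,0,0])

```text
time: 7.2
ee_pos: [0.509, 0.0032, 0.2895]
eef_rot: [0.07, 0.998, -0.0, -0.001]
ft_force: [1.0, 1.3, -1.5]
width: 0.0506
grip_force: 20.0
```

Request:
step_arm([
  [-0.1,0.9,0],
  [-0.1,0.9,0],
  [-0.1,0.9,0],
  [-0.2,0.9,0],
  [-0.2,0.9,0],
  [-0.2,0.9,0],
  [-0.2,0.9,0],
  [-0.2,0.9,0],
  [-0.2,0.9,0],
  [-0.1,0.9,0],
  [0,0.9,0],
  [0,0.9,0],
], turn=[0,0,0,0,0,0,0,0,0,0,0,0])

```text
time: 8.4
ee_pos: [0.4683, 0.2736, 0.2894]
eef_rot: [0.069, 0.998, -0.0, -0.001]
ft_force: [0.3, -0.4, -1.5]
width: 0.0504
grip_force: 20.0
```

Request:
step_arm([
  [0,0.9,0],
  [0,0.9,0],
  [0,0.5,0],
  [0,0.3,-0.5],
  [0,0,-1],
  [0,0,-1],
  [0,0,-1],
  [0,0,-1],
  [0,0,-1],
  [0,0,-1],
  [0,0,-1],
  [0,0,-1],
], turn=[0,0,0,0,0,0,0,0,0,0,0,0])

```text
time: 9.6
ee_pos: [0.4695, 0.3357, 0.0762]
eef_rot: [0.07, 0.998, -0.0, -0.0]
ft_force: [-0.2, 0.1, -1.8]
width: 0.0504
grip_force: 20.0
```

Request:
step_arm([
  [0,0,-0.7],
  [0,0,-0.4],
  [0,0,-0.2],
  [0,0,-0.15],
  [0,0,-0.1],
  [0,0,-0.05],
  [0,0,0],
], turn=[0,0,0,0,0,0,0])

```text
time: 10.3
ee_pos: [0.47, 0.3369, 0.0384]
eef_rot: [0.07, 0.998, 0.0, 0.0]
ft_force: [0.2, -0.0, -1.4]
width: 0.0506
grip_force: 20.0
```

Request:
step_arm([
  [0,0,-0.08],
  [0,0,-0.08],
  [0,0,0],
], turn=[0,0,0])

```text
time: 10.6
ee_pos: [0.4697, 0.3367, 0.0338]
eef_rot: [0.07, 0.998, -0.0, -0.0]
ft_force: [-0.9, 0.9, -1.7]
width: 0.0507
grip_force: 20.0
```

Request:
step_arm([
  [0,0,-0.06],
  [0,0,-0.06],
  [0,0,0],
], turn=[0,0,0])

```text
time: 10.9
ee_pos: [0.47, 0.3369, 0.0324]
eef_rot: [0.07, 0.998, 0.0, -0.0]
ft_force: [-4.8, -4.1, 13.7]
width: 0.0504
grip_force: 20.0
```

Request:
step_arm([
  [0,0,0.02],
  [0,0,0],
  [0,0,0],
  [0,0,0],
  [0,0,0.2],
  [0,0,0.6],
  [0,0,1],
  [0,0,1],
  [0,0,1],
  [0,0,1],
  [0,0,1],
  [0,0,1],
], turn=[0,0,0,0,0,0,0,0,0,0,0,0], grip=0.15)

```text
time: 12.1
ee_pos: [0.4699, 0.3367, 0.2041]
eef_rot: [0.07, 0.998, 0.001, 0.0]
ft_force: [0.3, 0.2, -0.3]
width: 0.0738
grip_force: 0.0
```

```bash
python3 - <<'E'
from h import *
c=camera("scene"); cv2.imwrite("pics/tray.png",cv2.resize(c["image"][120:320,230:450],(660,600))[...,::-1])
E
```

```text
(no output)
```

View pics/tray.png

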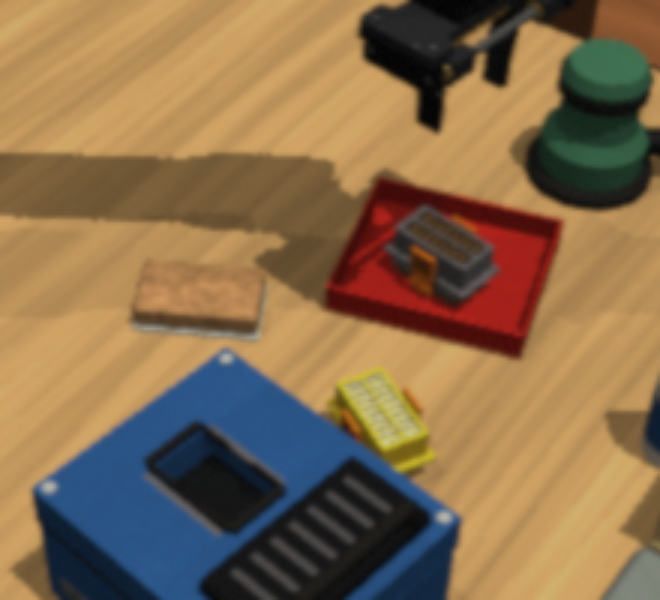

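The old cover stands upright in the tray (440,250) and the bay is empty (215,475). Next is the fresh cover.

Request:
step_arm([
  [0,-0.5,0.5],
  [0,-0.8,0.5],
  [0,-1,0.5],
  [0,-1,0.5],
  [0,-1,0],
  [0,-1,0],
  [0,-1,0],
  [0,-1,0],
  [0,-1,0],
  [0,-1,0],
  [0,-1,0],
  [0,-1,0],
], turn=[0,0,0,0,0,0,0,0,0,0,0,0], grip=0)

```text
time: 13.35
ee_pos: [0.4691, 0.0522, 0.2519]
eef_rot: [0.07, 0.998, 0.0, -0.0]
ft_force: [1.2, 1.2, -0.5]
width: 0.087
grip_force: 0.0
```

Request:
step_arm([
  [0.05,-1,0],
  [0.05,-1,0],
  [0.05,-1,0],
  [0.05,-1,0],
  [0.05,-1,0],
  [0.05,-1,0],
  [0.05,-1,0],
  [0.05,-1,0],
  [0.05,-1,0],
  [0.05,-1,0],
  [0.05,-1,0],
  [0.05,-1,0],
], turn=[-0.07,-0.07,-0.07,-0.07,-0.07,-0.07,-0.07,-0.07,-0.07,-0.07,-0.07,-0.06])

```text
time: 14.55
ee_pos: [0.4837, -0.2472, 0.2519]
eef_rot: [0.12, 0.993, 0.0, -0.0]
ft_force: [0.2, 0.5, -0.4]
width: 0.087
grip_force: 0.0
```

Request:
step_arm([
  [0,-1,0],
  [0,-0.9,0],
  [0,-0.5,0],
  [0,-0.07,-0.4],
  [0,0,-0.8],
  [0,0,-1],
  [0,0,-1],
  [0,0,-1],
  [0,0,-1],
  [0,0,-0.7],
  [0,0,-0.4],
  [0,0,0],
], turn=[0,0,0,0,0,0,0,0,0,0,0,0])

```text
time: 15.75
ee_pos: [0.4839, -0.3065, 0.0929]
eef_rot: [0.119, 0.993, 0.001, -0.001]
ft_force: [0.8, 1.2, 1.1]
width: 0.0871
grip_force: 0.0
```

Request:
step_arm([
  [0.06,-0.04,-0.8],
  [0,0,-0.8],
  [0,0,-0.5],
  [0,0,-0.3],
  [0,0,-0.1],
  [0,0,0],
  [0,0,0],
], turn=[0,0,0,0,0,0,0])

```text
time: 16.45
ee_pos: [0.4867, -0.3087, 0.0323]
eef_rot: [0.119, 0.993, -0.0, 0.001]
ft_force: [-0.9, -0.1, -0.3]
width: 0.0873
grip_force: 0.0
```

Request:
step_arm([
  [0,0,0],
  [0,0,0],
  [0,0,0],
  [0,0,0],
  [0,0,0],
  [0,0,0],
  [0,0,0],
  [0,0,0],
  [0,0,0],
  [0,0,0],
], turn=[0,0,0,0,0,0,0,0,0,0], grip=1, newtons=20)

```text
time: 17.45
ee_pos: [0.4864, -0.3084, 0.0318]
eef_rot: [0.119, 0.993, 0.0, 0.0]
ft_force: [-0.8, 2.5, 5.1]
width: 0.0504
grip_force: 20.0
```

Request:
step_arm([
  [0,0,0.3],
  [0,0,0.6],
  [0,0,1],
  [0,0,1],
  [0,0,1],
  [0,0,1],
  [0,0,1],
  [0,0,1],
  [0,0,1],
  [0,0,0.6],
  [0,0,0.3],
  [0,0,0],
], turn=[0,0,0,0,0,0,0,0,0,0,0,0])

```text
time: 18.65
ee_pos: [0.4864, -0.3086, 0.2522]
eef_rot: [0.119, 0.993, -0.0, 0.0]
ft_force: [0.3, 0.4, -2.1]
width: 0.0502
grip_force: 20.0
```

Request:
step_arm([
  [0.1,0.5,0],
  [0.1,0.9,0],
  [0.1,1,0],
  [0.1,1,0],
  [0.1,1,0],
  [0.1,1,0],
  [0.1,1,0],
  [0.1,1,0],
  [0.1,1,0],
  [0.16,1,0],
  [0.1,0.5,0],
  [0.1,0.2,0],
], turn=[0.07,0.07,0.07,0.07,0.07,0.07,0.07,0.07,0.07,0.07,0.07,0.06])

```text
time: 19.85
ee_pos: [0.5176, -0.0542, 0.2508]
eef_rot: [0.068, 0.998, -0.0, -0.001]
ft_force: [0.1, -0.2, -1.4]
width: 0.0506
grip_force: 20.0
```

Request:
step_arm([
  [0,0,0],
  [0,0,0],
  [0,0,0],
], turn=[0,0,0])

```text
time: 20.15
ee_pos: [0.5176, -0.0573, 0.2515]
eef_rot: [0.071, 0.998, -0.0, -0.0]
ft_force: [0.2, -0.2, -1.7]
width: 0.0506
grip_force: 20.0
```

```bash
python3 - <<'E'
from h import *
s=read_state(); print(s["ee_pos"])
c=camera("scene");W=world(c);im=c["image"];np.savez("scene1.npz",img=im,W=W)
P=np.array([[.517,-.056,.25]]);Q=np.c_[P,1]@np.array(c["view"]).T
uv=cv2.projectPoints((Q[:,:3]*[1,-1,-1]),np.zeros(3),np.zeros(3),np.array(c["mtx"]),np.array(c["dist"]))[0].ravel();print(uv)
u,v=uv.astype(int)
cv2.imwrite("pics/hold.png",cv2.resize(im[v-90:v+90,u-100:u+100],(660,594),interpolation=cv2.INTER_CUBIC)[...,::-1])
E
```

```text
[ 0.51764125 -0.05725361  0.25154457]
[300.1519097  243.96054632]
```

View pics/hold.png

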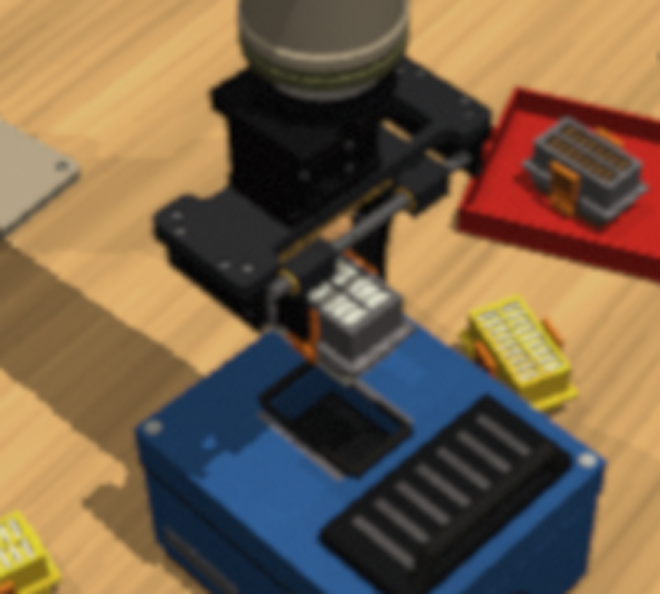

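The white cover is held level (355,310) above the bay (335,420). I'll check its offset in the hand from its visible end, along with the bay's edges.

```bash
python3 - <<'E'
from h import *
d=np.load("scene1.npz");W=d["W"];img=d["img"]
tcp=np.array([.5176,-.0573]);a=np.radians(-8)
R=np.array([[np.cos(a),np.sin(a)],[-np.sin(a),np.cos(a)]])
L=(W[...,:2]-tcp)@R.T*1000;z=W[...,2]*1000-251.5
m=(abs(L[...,1])<24)&(abs(L[...,0])<60)&(L[...,0]>10)
print("z hist top",[ (k,int((m&(abs(z-k)<1)).sum())) for k in range(-36,40,2)])
for lo,hi in((2,6),(6,16),(-7,-3),(-30,-12),(-6,-2)):
    s=m&(z>lo)&(z<hi)&(L[...,0]>25); 
    if s.sum(): print(lo,hi,s.sum(),"x' pct",np.percentile(L[...,0][s],[5,50,90,97]).round(1),"y'",np.percentile(L[...,1][s],[2,98]).round(1))
s=m&(z>12)&(z<24)
print("crown top z",np.median(z[s]),"xmax",np.percentile(L[...,0][s],[90,98]))
# bay: drop
b=np.array([.517,-.0556]);B=(W[...,:2]-b)@R.T*1000;zz=W[...,2]*1000
t=(abs(B[...,0])<75)&(abs(B[...,1])<45)
deep=t&(zz<134)&(zz>100);
print("deep x'",np.percentile(B[...,0][deep],[1,99]),"y'",np.percentile(B[...,1][deep],[1,99]))
E
```

```text
z hist top [(-36, 0), (-34, 2), (-32, 3), (-30, 5), (-28, 12), (-26, 4), (-24, 2), (-22, 0), (-20, 3), (-18, 1), (-16, 0), (-14, 0), (-12, 3), (-10, 10), (-8, 33), (-6, 60), (-4, 24), (-2, 25), (0, 18), (2, 24), (4, 13), (6, 17), (8, 18), (10, 21), (12, 20), (14, 45), (16, 88), (18, 125), (20, 39), (22, 2), (24, 0), (26, 0), (28, 0), (30, 0), (32, 0), (34, 0), (36, 0), (38, 0)]
2 6 24 x' pct [27.9 39.5 40.3 40.7] y' [-21.3  17.3]
6 16 95 x' pct [26.2 38.6 40.5 41.2] y' [-22.2  20.6]
-7 -3 76 x' pct [31.3 41.3 45.7 46.2] y' [-23.   22.2]
-30 -12 22 x' pct [31.4 35.9 36.9 39.7] y' [-22.8  16.3]
-6 -2 54 x' pct [30.1 40.3 45.6 46.2] y' [-22.7  21.7]
crown top z 17.178228713546957 xmax [38.90655526 40.4429189 ]
deep x' [-40.28147451  19.22959555] y' [-12.33297694  35.92836451]
```

Request:
step_arm([
  [0,0.02,-0.5],
  [0,0,-0.8],
  [0,0,-0.7],
  [0,0,-0.5],
  [0,0,-0.3],
  [0,0,-0.2],
  [0,0,0],
], turn=[0,0,0,0,0,0,0])

```text
time: 20.9
ee_pos: [0.5177, -0.0555, 0.1762]
eef_rot: [0.07, 0.998, -0.0, -0.0]
ft_force: [-0.4, 0.3, -0.9]
width: 0.0508
grip_force: 20.0
```

Request:
step_arm([
  [0,0,-0.1],
  [0,0,-0.1],
  [0,0,-0.1],
  [0,0,-0.1],
  [0,0,0],
], turn=[0,0,0,0,0])

```text
time: 21.4
ee_pos: [0.5176, -0.0554, 0.1662]
eef_rot: [0.07, 0.998, -0.0, -0.0]
ft_force: [-0.3, -0.0, -2.7]
width: 0.0505
grip_force: 20.0
```

No contact yet, and the block is inside the mouth. I'll continue down.

Request:
step_arm([
  [0,0,-0.08],
  [0,0,-0.08],
  [0,0,-0.08],
  [0,0,0],
], turn=[0,0,0,0])

```text
time: 21.8
ee_pos: [0.5177, -0.0554, 0.1603]
eef_rot: [0.07, 0.998, -0.0, -0.0]
ft_force: [-1.1, 0.1, -0.5]
width: 0.0507
grip_force: 20.0
```

Request:
step_arm([
  [0,0,-0.08],
  [0,0,-0.08],
  [0,0,0],
], turn=[0,0,0])

```text
time: 22.1
ee_pos: [0.5177, -0.0554, 0.1563]
eef_rot: [0.07, 0.998, 0.0, -0.0]
ft_force: [0.2, 0.3, -1.6]
width: 0.0502
grip_force: 20.0
```

The shoulder is in the mouth with no side load. I'll release, rise, close the fingers and then press on mid-crown.

Request:
step_arm([
  [0,0,-0.04],
  [0,0,0],
  [0,0,0],
  [0,0,0],
  [0,0,0],
  [0,0,0.4],
  [0,0,0.8],
  [0,0,0.8],
], turn=[0,0,0,0,0,0,0,0], grip=0.1)

```text
time: 22.9
ee_pos: [0.5177, -0.0556, 0.2068]
eef_rot: [0.07, 0.998, -0.0, -0.0]
ft_force: [0.8, 0.3, 0.3]
width: 0.0782
grip_force: 0.0
```

Request:
step_arm([
  [0,0,0],
  [0,0,0],
  [0,0,0],
  [0,0,0],
  [0,0,0],
  [0,0,0],
  [0,0,0],
  [0,0,0],
  [0,0,0],
  [0,0,0],
], turn=[0,0,0,0,0,0,0,0,0,0], grip=1, newtons=5)

```text
time: 23.9
ee_pos: [0.5178, -0.0554, 0.2056]
eef_rot: [0.07, 0.998, 0.0, -0.0]
ft_force: [-0.0, 0.2, 0.7]
width: 0.0064
grip_force: 0.0
```

```bash
python3 - <<'E'
from h import *
c=camera("scene");W=world(c);im=c["image"]
cv2.imwrite("pics/seat.png",cv2.resize(im[200:320,230:390],(800,600),interpolation=cv2.INTER_CUBIC)[...,::-1])
a=np.radians(-8);R=np.array([[np.cos(a),np.sin(a)],[-np.sin(a),np.cos(a)]])
L=(W[...,:2]-[.517,-.0556])@R.T*1000;z=W[...,2]*1000
s=(abs(L[...,0]-30)<8)&(abs(L[...,1])<18)&(z>160)&(z<185);print("crown z back",np.median(z[s]),s.sum())
s=(abs(L[...,0])<55)&(abs(L[...,1])<32)&(z>165)&(z<180);p=L[s].astype(np.float32);print(cv2.minAreaRect(p))
E
```

```text
crown z back 172.8881393946946 107
((1.2380790710449219, 0.6587867736816406), (82.03666687011719, 56.9718132019043), 0.10483049601316452)
```

View pics/seat.png

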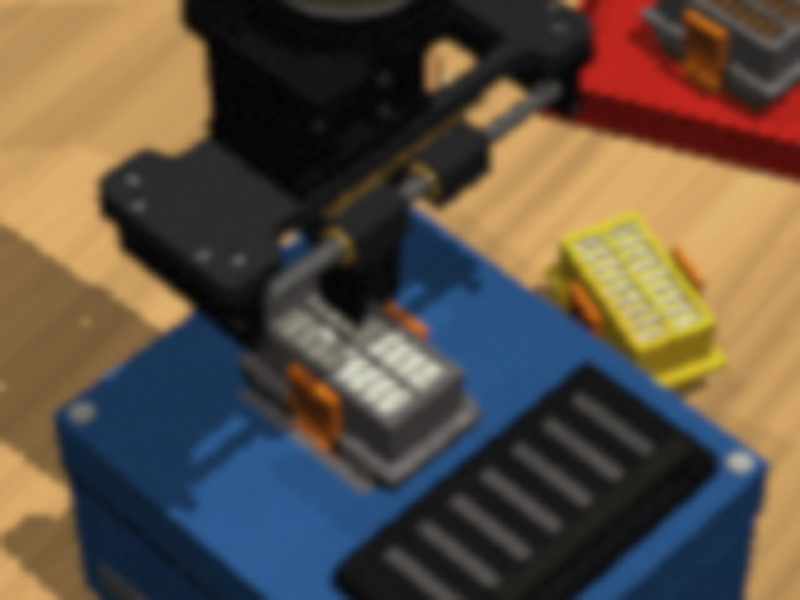

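The cover sits in the mouth about 4.4 mm proud, level and square. I'll press mid-crown with closed fingers, in guarded steps.

Request:
step_arm([
  [0,0,-0.5],
  [0,0,-0.4],
  [0,0,-0.2],
  [0,0,-0.1],
  [0,0,-0.06],
  [0,0,0],
], turn=[0,0,0,0,0,0])

```text
time: 24.55
ee_pos: [0.5179, -0.0555, 0.1741]
eef_rot: [0.07, 0.998, 0.0, 0.0]
ft_force: [0.1, -0.6, -0.7]
width: 0.0007
grip_force: 0.0
```

Request:
step_arm([
  [0,0,-0.06],
  [0,0,-0.04],
  [0,0,0],
], turn=[0,0,0])

```text
time: 24.85
ee_pos: [0.5183, -0.0555, 0.1723]
eef_rot: [0.07, 0.998, 0.0, 0.001]
ft_force: [-1.1, -0.6, 5.6]
width: 0.0008
grip_force: 2.7
```

Request:
step_arm([
  [0,0,-0.04],
  [0,0,-0.02],
  [0,0,0],
], turn=[0,0,0])

```text
time: 25.15
ee_pos: [0.5184, -0.0556, 0.1712]
eef_rot: [0.07, 0.998, 0.0, 0.001]
ft_force: [-1.5, 0.7, 9.3]
width: 0.0006
grip_force: 4.6
```

Request:
step_arm([
  [0,0,-0.04],
  [0,0,0],
], turn=[0,0])

```text
time: 25.35
ee_pos: [0.5185, -0.0555, 0.1704]
eef_rot: [0.07, 0.998, 0.0, 0.001]
ft_force: [-2.2, 1.0, 10.2]
width: 0.0005
grip_force: 5.1
```

Request:
step_arm([
  [0,0,-0.04],
  [0,0,-0.03],
  [0,0,0],
], turn=[0,0,0])

```text
time: 25.65
ee_pos: [0.5185, -0.0555, 0.1688]
eef_rot: [0.07, 0.998, 0.0, 0.001]
ft_force: [-3.7, -0.5, 12.3]
width: 0.0007
grip_force: 6.7
```

Request:
step_arm([
  [0,0,-0.04],
  [0,0,0],
], turn=[0,0])

```text
time: 25.85
ee_pos: [0.5184, -0.0555, 0.1676]
eef_rot: [0.07, 0.998, 0.0, 0.001]
ft_force: [-2.3, 0.3, 9.5]
width: 0.0007
grip_force: 4.8
```

Request:
step_arm([
  [0,0,-0.04],
  [0,0,0],
], turn=[0,0])

```text
time: 26.05
ee_pos: [0.5185, -0.0555, 0.1666]
eef_rot: [0.07, 0.998, 0.0, 0.001]
ft_force: [-3.4, -0.3, 9.4]
width: 0.0004
grip_force: 4.9
```

Request:
step_arm([
  [0,0,-0.03],
  [0,0,0],
], turn=[0,0])

```text
time: 26.25
ee_pos: [0.5185, -0.0555, 0.1664]
eef_rot: [0.07, 0.998, 0.001, 0.001]
ft_force: [-5.1, 0.1, 17.5]
width: 0.0005
grip_force: 8.6
```

The hard stop is reached at .1664, where the force jumped. I'll press slightly more, hold, then withdraw and check.

Request:
step_arm([
  [0,0,-0.015],
  [0,0,0],
  [0,0,0],
  [0,0,0],
], turn=[0,0,0,0])

```text
time: 26.65
ee_pos: [0.5185, -0.0556, 0.1664]
eef_rot: [0.07, 0.998, 0.001, 0.001]
ft_force: [-8.8, 0.8, 21.5]
width: 0.0006
grip_force: 10.5
```

Request:
step_arm([
  [0,0,0.1],
  [0,0,0.2],
  [0,0,0.6],
  [0,0,1],
  [0,0,1],
  [0,0,1],
  [0,0,1],
  [0,0.6,1],
  [0,1,0],
  [0,1,0],
  [0,1,0],
  [0,1,0],
], turn=[0,0,0,0,0,0,0,0,0,0,0,0])

```text
time: 27.85
ee_pos: [0.5177, 0.0606, 0.3118]
eef_rot: [0.07, 0.998, 0.0, 0.0]
ft_force: [0.8, 0.1, -0.5]
width: 0.0006
grip_force: 0.0
```

```bash
python3 - <<'E'
from h import *
a=np.radians(-8);R=np.array([[np.cos(a),np.sin(a)],[-np.sin(a),np.cos(a)]])
c=camera("scene");W=world(c);im=c["image"]
cv2.imwrite("pics/end.png",cv2.resize(im[130:330,150:430],(784,560),interpolation=cv2.INTER_CUBIC)[...,::-1])
for nm,w in(("before",np.load("scene0.npz")["W"]),("now",W)):
    L=(w[...,:2]-[.517,-.0556])@R.T*1000;z=w[...,2]*1000
    for x in(-28,0,28):
        for y in (-12,12):
            s=(abs(L[...,0]-x)<9)&(abs(L[...,1]-y)<7)&(z>155)&(z<185);print(nm,x,y,s.sum(),np.median(z[s]).round(1))
E
```

```text
before -28 -12 41 168.1
before -28 12 52 168.2
before 0 -12 49 168.3
before 0 12 50 167.4
before 28 -12 40 168.1
before 28 12 48 168.1
now -28 -12 46 167.8
now -28 12 52 167.5
now 0 -12 45 168.3
now 0 12 49 167.3
now 28 -12 44 168.0
now 28 12 49 167.8
```

View pics/end.png

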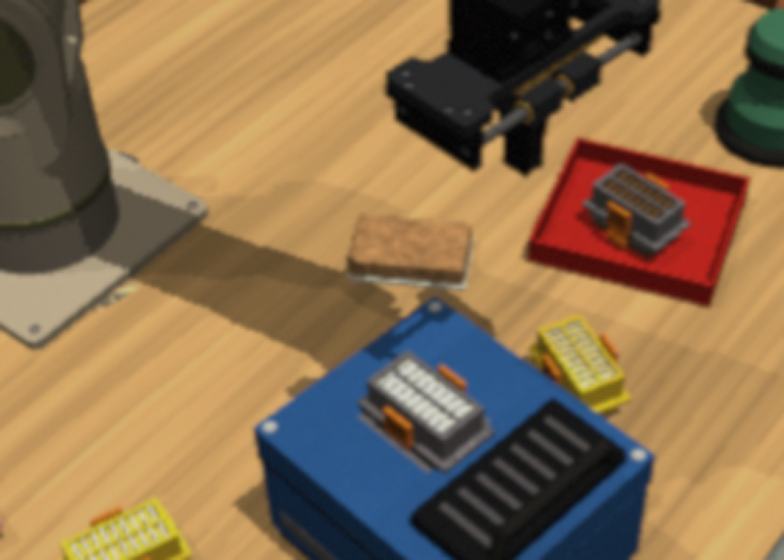

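The white cover (425,410) sits flush at the same height as the old one did when latched (within 0.7 mm everywhere) and stays down unaided. The old cover is in the tray (638,210).

```bash
python3 -c "
from bench import *
print(close_job())"
```

```text
the job is handed in; nothing more can be done
None
```

The job is handed in: the clogged cover is in the red tray and the clean white cover is pressed home, sitting flush at the old cover's latched height; robot time was about 28 s of the 69 s, and no verdict was returned.

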